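Shut off the bench air at the valve box

ROBOT

A 6-joint arm with a two-finger parallel gripper is mounted at the origin on the work surface. World frame = base frame: x ahead of the robot, y to its left, z up, the work surface at z = 0. Lengths are in m, angles in rad, forces in N, time in s.
With the tool pointing down it reaches from about 0.35 to 0.725 m from the base axis. Payload 6 kg.
Tool frame: the origin (TCP) lies where the fingers leave the gripper's body, on its centre line; the fingertips stand 73 mm ahead of it and the grasp point (between the pads) lies 54 mm ahead of it; z points along the fingers, y is the line along which they close (so a half turn about z gives the same grasp; the last joint's range is limited). The gripper opens to 85 mm and grips with 20 to 120 N. Pads are 22 mm wide; open, the fingers measure 114 mm over their backs; the gripper's body (76 mm by 85 mm) begins 54 mm behind the grasp point. The pads swing forward as they close: fully open they stand 13 mm farther back than shut.
Start: joints at [1.46, 0.04, 0.085, 0, -1.615, -0.334], TCP at [0.258, 0.542, 0.304] pointing down, gripper open.
Joint ranges: [-2.56, 2.56], [-1.29, 2.01], [-1.08, 1.49], [-3.29, 1.98], [-2.81, -0.18], [-2.99, 2.99]. Speed limits (rad/s): [2.57, 2.57, 3.01, 3.14, 3.14, 3.14].

INTERFACE

Orientations are given as a rotation vector (axis times angle).
In Python, from station import arm, viewer, job gives the robot as it stands. The module is installed in compiled form; this text tells all that it offers.
- The arm moves only by the tool jog_arm, never from a script. Its argument "steps" is a list that holds one entry, the list of rows, each a list of 7 numbers: the shift along the tool's x, y, z normalised to -1 to 1, where 1 is 0.25 m, then the turn, a rotation vector about the tool's x, y, z normalised to -1 to 1, where 1 is 0.5 rad, then the opening, from -1 (shut) to 1 (fully open), so that 0 is half open. A call has 1 to 20 rows; each row is the pose to reach, as a shift and turn from the pose commanded when the call began, along the tool's axes at that moment; what a row does not reach only later rows make up. A row lasts 1/12 s, in which the tool goes at most 41.7 mm and 7.16 degrees, less where a joint would pass 70% of its speed; a pose out of reach is approached as far as the arm can. A call with a number of a shift or a turn outside -1 to 1 is refused whole. A call with a gripper value outside its range is refused whole. The fingers move at their own pace and stop on an object; "newtons" is the grip in N (left out, the last holds). Time passes only in rows, so rows that repeat a pose let the fingers close. It gives the time, the measured TCP pose, the force, the opening and the grip force at its end, in the units of the state.
- arm.read_state(): the state, without advancing time (a new reading comes with each control period).
- viewer.camera(name): name is "scene" or "top" or "wrist"; returns a dict with "pixels" (384x512x3 uint8, blue, green, red), "K" (3x3 intrinsics, pixels), "rvec" (rotation vector, rad) and "tvec" (3), from world to camera coordinates, as OpenCV has them. Camera axes: x right, y down, z forward; pixel columns grow to the right and rows downward; lengths in m; the calibration is good to about 2 mm. The wrist camera is an equidistant fisheye: a pixel r from the principal point sees the ray r / f radians off the axis. A picture is of the moment at which its call begins. There is no depth.
- job.close_job(): hands the job in; it is judged then, once.
The state is a dict: "time": time; "joint_pos": joint angles; "qvel": joint speeds; "effort": joint torques, N m; "tool_pos": TCP position; "orientation": TCP orientation; "wrist_force": force on the tool from outside, world axes, zero at the start; "ft_torque": the same for the moment, N m; "opening": finger opening in m; "finger_force": force on a finger pad.
Only numpy, scipy, OpenCV 4.12 (cv2) and the standard library are available. Lean on these libraries where they do the work, as an engineer would, in place of code of your own. Each camera call takes 0.05 s, during which the arm holds its last target. There are 200 camera calls.

TASK

Shut off the air to the repair bench, all by pushing: slide the cover of the air valve box fully aside along its rails to the far stop, without lifting it, and only then push the uncovered valve handle that ends in a round disc fully shut, a quarter turn clockwise to its stop, so that it lies across its pipe. Leave the plain straight handle as it is, and do not disturb the loose things around the box.

Things in the scene. Friction and masses are not known exactly. Their poses are not given: they have to be found in the camera images.
- air_box: fixed compressed-air valve box, 216 (x) x 580 (y) x 87 mm high; origin under its centre, on the bench. -y half: open bay (x -90..90, y -275..5, walls 75 high, pipes up to 35) with two valves; +y half: closed deck 73 high. Rails along both long sides (tops at 75) with guides 7 high outside, between end stops at y -275 and +275 (87 high). Hose couplings stick out 36 at the back (+x), low down.
- cover: loose flat steel cover, 201 (x) x 268 (y) x 5 thick, 0.3 to 0.55 kg, lying on the rails with 2 mm play between the guides; origin at the centre of its underside (75 mm above the bench while it lies on the rails), axes as the air box. It starts over the bay (its centre at air box y about -130 mm) and slides along the air box's y on top of the deck; against the far stop its centre is at air box y = +141 mm. Sliding it takes about 2 to 6 N.
- cover_tab (a point): centre of the upright tab in the middle of the cover's top: 60 (x) x 10 (y), standing 25 above the cover's top, from 80 to 105 mm above the bench; this point is 92 mm above the bench.
- disc_valve_handle (a joint): turn of the disc-ended handle about its vertical axis, rad, stays where it is left (about 2 N at its end moves it). 0 = open: the handle points from its hub along the air box's -x, in line with its pipe. It grows clockwise seen from above, so that the handle's free end moves towards the air box's +y and then +x; 1.57 = shut, against its stop: the handle points along the air box's +y, across the pipe.
- disc_valve_hub (a point): on the vertical turning axis of the disc-ended handle, at the handle's mid-height (57 mm above the bench). The two valves sit at air box (x 30, y -190) and (x 30, y -80) mm, either way round.
- disc_valve_end (a point): centre of the round disc at the free end of the marked handle, 60 mm from its hub. The handle is a flat steel bar 13 wide and 10 thick (52 to 62 mm above the bench) that ends in a disc 32 in diameter, same thickness. Under the cover at the start.
- plain_valve_handle (a joint): turn of the plain handle about its vertical axis, rad, stays where it is left (about 2 N at its end moves it). 0 = open: the handle points from its hub along the air box's -x, in line with its pipe. It grows clockwise seen from above, so that the handle's free end moves towards the air box's +y and then +x; 1.57 = shut, against its stop: the handle points along the air box's +y, across the pipe. This one is to stay as it is.
- plain_valve_hub (a point): on the vertical turning axis of the plain handle, at the handle's mid-height (57 mm above the bench). The two valves sit at air box (x 30, y -190) and (x 30, y -80) mm, either way round.
- plain_valve_end (a point): point on the plain handle 60 mm from its hub; the handle is a straight bar, 13 wide, 10 thick, 76 long, square-ended, no disc. Under the cover at the start.
- spray: loose white bottle with a cap, 68 dia x 170 tall, stands close behind the air box, mm; origin at its underside; not to be disturbed.
- screw_jar: loose small glass jar, 52 dia x 65 tall, behind the air box, mm; origin at its underside; not to be disturbed.
- fan: loose cooling fan, 80 x 80 x 25, lies behind the air box, mm; origin at its underside; not to be disturbed.
- memory: loose memory stick, 133 x 30 x 6, lies on the robot's side of the air box, mm; origin at its underside; not to be disturbed.
- screwdriver: loose screwdriver, 190 long, lies on the robot's side of the air box, mm; not to be disturbed.
- drive: loose disk drive, 100 x 70 x 12, lies beyond the +y end of the air box, mm; origin at its underside; not to be disturbed.
- bit_cup: loose open cup, 60 dia x 60 tall, stands beyond the -y end of the air box, mm; origin at its underside; not to be disturbed.

How it is judged:
By the outcome, as a careful person would: the job done as asked, in the order asked, and still so for the second after the job is handed in, with the robot touching nothing.
It also fails if it takes over 56 s, if anything falls off the work surface, if the arm or the gripper's body presses on something with over 40 N, if the wrist force passes 120 N, or if a joint passes its speed limit or range.

## Working session

There is one attempt and no reset: what is moved stays moved. The work goes in short steps, Python scripts to look and compute and a tool call to move; the robot and the scene stay as the last step left them, time stands still between calls to the robot, and variables do not carry over. Pictures are saved under pics/ and viewed, at most 10 in all, crops included, and the job is handed in when it is done.

Besides the shell and the picture viewer there is one more tool, called after "Request:" as name(argument=value, ...), one argument or row to a line, values as JSON. jog_arm: Moves the arm, as the interface text tells. Scaled input: -1 to 1 covers 0.25 m each way for a shift and 0.5 rad each way for a turn. Its arguments: {"type":"object","properties":{"steps":{"type":"array","items":{"type":"array","items":{"type":"array","items":{"type":"number","minimum":-1,"maximum":1}}}},"newtons":{"type":"number"}},"required":["steps"]}

```bash
mkdir -p pics; python3 - <<'E'
from station import arm, viewer
import cv2, numpy as np
s=arm.read_state(); print({k:np.round(v,3) for k,v in s.items()})
for n in("top","scene"):
    c=viewer.camera(n); cv2.imwrite(f"pics/{n}0.png",cv2.resize(c["pixels"],(800,600),interpolation=cv2.INTER_CUBIC)); print(n,c["K"],c["rvec"],c["tvec"])
E
```

```text
{'time': np.float64(0.0), 'joint_pos': array([ 1.46 ,  0.041,  0.084, -0.   , -1.616, -0.334]), 'qvel': array([ 0.   ,  0.001,  0.   ,  0.001, -0.001, -0.001]), 'effort': array([-0.0000e+00, -3.6821e+01,  3.4741e+01,  6.9320e+00, -5.0000e-03,
       -0.0000e+00]), 'tool_pos': array([0.258, 0.541, 0.303]), 'orientation': array([ 3.063, -0.692, -0.   ]), 'wrist_force': array([ 0.047, -0.122, -0.375]), 'ft_torque': array([-0.028,  0.012, -0.006]), 'finger_force': np.float64(0.0), 'opening': np.float64(0.085)}
top [[447.38543492   0.         262.64615084]
 [  0.         447.38543492 188.5355748 ]
 [  0.           0.           1.        ]] [ 2.16571196 -2.15531714  0.15883414] [0.02914263 0.56313463 1.39707498]
scene [[481.29689518   0.         253.41022183]
 [  0.         481.29689518 187.27575056]
 [  0.           0.           1.        ]] [ 1.97761613  1.76421707 -0.53219194] [-0.11964325 -0.41309213  1.77057917]
```

View pics/top0.png

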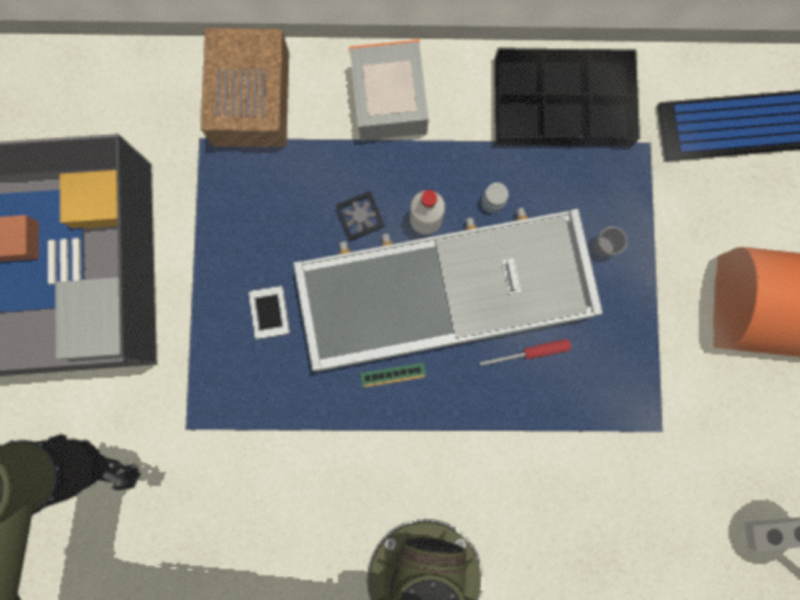

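View pics/scene0.png

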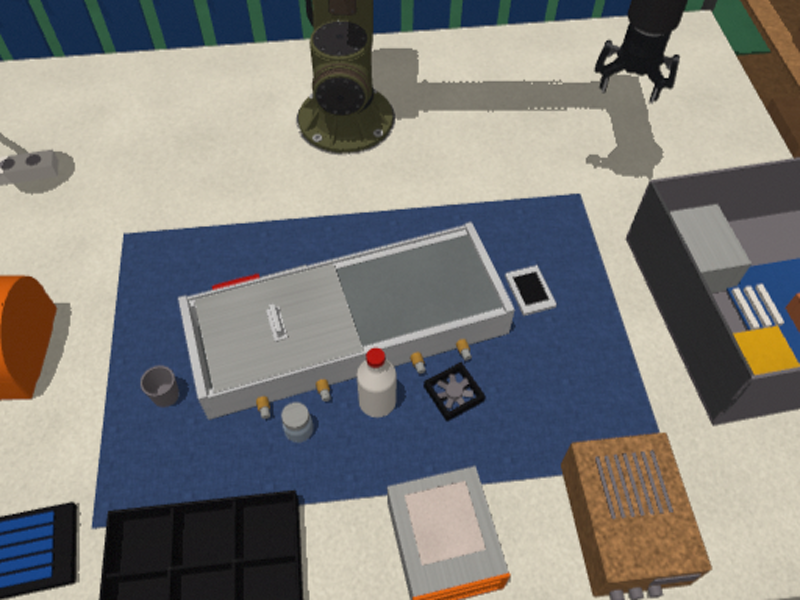

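```bash
cat > h.py <<'E'
import cv2, numpy as np
from scipy.optimize import least_squares
from scipy.spatial.transform import Rotation as R
from station import arm, viewer
def ray(c,uv,z,s=1.5625):
    Rm=cv2.Rodrigues(c["rvec"])[0]; o=-Rm.T@c["tvec"]
    d=Rm.T@np.linalg.inv(c["K"])@np.r_[np.array(uv)/s,1]
    return o+d*(z-o[2])/d[2]
def b2w(p,box): # box: x,y,yaw ; p mm in box frame
    x,y,a=box; p=np.array(p)/1e3
    return np.array([x+np.cos(a)*p[0]-np.sin(a)*p[1],y+np.sin(a)*p[0]+np.cos(a)*p[1]])
E
python3 - <<'E'
from h import *
top=viewer.camera("top"); sc=viewer.camera("scene")
loc=np.array([[108,290],[108,-290],[-108,-290],[-108,290]])
W={}
for n,c,px in (("top",top,[(295,263),(577,210),(602,314),(315,370)]),("scene",sc,[(513,313),(207,417),(180,298),(472,225)])):
    P=np.array([ray(c,p,.087)[:2] for p in px]); W[n]=P
    f=lambda b:(np.array([b2w(l,b) for l in loc])-P).ravel()
    r=least_squares(f,[.45,0,0]); print(n,P.round(3).tolist(),r.x.round(4),(r.fun*1e3).round(1))
    print(" tab",ray(c,(512,276) if n=="top" else (277,322),.092))
    for p in [(-0,-130),(0,141)]: print(b2w(p,r.x))
E
```

```text
top [[0.618, 0.262], [0.731, -0.303], [0.52, -0.347], [0.407, 0.218]] [ 0.569  -0.0426  0.1976] [-0.4  1.   1.2 -2.6  0.2 -1.2 -1.1  2.8]
 tab [ 0.59405036 -0.16871016  0.092     ]
[ 0.59447574 -0.17006259]
[0.54126456 0.09566202]
scene [[0.633, 0.261], [0.776, -0.286], [0.532, -0.341], [0.423, 0.222]] [ 0.591  -0.0358  0.2213] [ -0.2   9.6 -16.5  -9.2  17.5  -1.7  -0.7   1.4]
 tab [ 0.60693027 -0.16447305  0.092     ]
[ 0.61949132 -0.16258196]
[0.56001359 0.10181055]
```

```bash
cat >> h.py <<'E'
BOX=[0.569,-0.0426,0.1976]
def down(yaw):
    t=yaw/2; return R.from_rotvec(np.pi*np.array([np.cos(t),np.sin(t),0]))
YB=BOX[2]-np.pi/2   # tool y = -box x, tool x = -box y
def plan(wps,start=None):
    if start is None:
        s=arm.read_state(); start=(s["tool_pos"],R.from_rotvec(s["orientation"]))
    p,Q=start
    for t,yaw in wps:
        q=down(yaw); d=Q.inv().apply(np.array(t)-p)/.25; w=(Q.inv()*q).as_rotvec()/.5
        print(np.round(t,3),"row",d.round(3),w.round(3),"rows>=",int(np.ceil(max(np.linalg.norm(d)*.25/.0417,np.degrees(np.linalg.norm(w)*.5)/7.16)))+1)
        p,Q=np.array(t),q
E
python3 - <<'E'
from h import *
g=np.r_[b2w((0,-168),BOX),.22]; s=np.array([.258,.541,.304])
plan([(s+(g-s)*f,-.444+(YB+.444)*min(1,2*f)) for f in (.25,.5,.75,1)],(s,down(-.444)))
E
```

```text
[0.344 0.354 0.283] row [0.632 0.528 0.084] [ 0.    -0.     0.929] rows>= 6
[0.43  0.167 0.262] row [0.802 0.189 0.084] [-0.    -0.     0.929] rows>= 6
[ 0.516 -0.02   0.241] row [ 0.801 -0.19   0.084] [0. 0. 0.] rows>= 6
[ 0.602 -0.207  0.22 ] row [ 0.801 -0.19   0.084] [0. 0. 0.] rows>= 6
```

Request:
jog_arm(
  steps=[
    [[0.632,0.528,0.084,0,0,0.929,-1],[0.632,0.528,0.084,0,0,0.929,-1],[0.632,0.528,0.084,0,0,0.929,-1],[0.632,0.528,0.084,0,0,0.929,-1],[0.632,0.528,0.084,0,0,0.929,-1],[0.632,0.528,0.084,0,0,0.929,-1],[0.632,0.528,0.084,0,0,0.929,-1]],
  ],
)

```text
time: 0.78
tool_pos: [0.3447, 0.3529, 0.2832]
orientation: [-2.82, 1.383, 0.0]
wrist_force: [-0.4, 0.9, 0.9]
opening: 0.0011
finger_force: 0.0
```

Request:
jog_arm(
  steps=[
    [[0.802,0.189,0.084,0,0,0.929,-1],[0.802,0.189,0.084,0,0,0.929,-1],[0.802,0.189,0.084,0,0,0.929,-1],[0.802,0.189,0.084,0,0,0.929,-1],[0.802,0.189,0.084,0,0,0.929,-1],[0.802,0.189,0.084,0,0,0.929,-1],[0.802,0.189,0.084,0,0,0.929,-1]],
  ],
)

```text
time: 1.37
tool_pos: [0.4304, 0.1663, 0.2616]
orientation: [2.426, -1.995, -0.0]
wrist_force: [-0.5, 0.7, 0.1]
opening: 0.0002
finger_force: 0.0
```

Request:
jog_arm(
  steps=[
    [[0.801,-0.19,0.084,0,0,0,-1],[0.801,-0.19,0.084,0,0,0,-1],[0.801,-0.19,0.084,0,0,0,-1],[0.801,-0.19,0.084,0,0,0,-1],[0.801,-0.19,0.084,0,0,0,-1],[0.801,-0.19,0.084,0,0,0,-1],[0.801,-0.19,0.084,0,0,0,-1]],
  ],
)

```text
time: 1.95
tool_pos: [0.5162, -0.02, 0.2399]
orientation: [2.426, -1.993, -0.002]
wrist_force: [-0.1, -0.2, 1.1]
opening: 0.0001
finger_force: 0.0
```

Request:
jog_arm(
  steps=[
    [[0.801,-0.19,0.084,0,0,0,-1],[0.801,-0.19,0.084,0,0,0,-1],[0.801,-0.19,0.084,0,0,0,-1],[0.801,-0.19,0.084,0,0,0,-1],[0.801,-0.19,0.084,0,0,0,-1],[0.801,-0.19,0.084,0,0,0,-1],[0.801,-0.19,0.084,0,0,0,-1]],
  ],
)

```text
time: 2.53
tool_pos: [0.6023, -0.2061, 0.218]
orientation: [2.428, -1.991, -0.004]
wrist_force: [-0.9, 1.5, 0.5]
opening: -0.0001
finger_force: 0.0
```

```bash
python3 - <<'E'
from h import *
w=viewer.camera("wrist"); s=viewer.camera("scene")
Rm=cv2.Rodrigues(w["rvec"])[0]; print(w["K"], (-Rm.T@w["tvec"]).round(3), Rm.round(2).tolist(), arm.read_state()["tool_pos"])
a=cv2.resize(w["pixels"],(800,600),interpolation=3)
cv2.imwrite("pics/w1.png",a)
cv2.imwrite("pics/s1.png",cv2.resize(s["pixels"][110:290,80:320],(800,600),interpolation=3))
E
```

```text
[[297.31863964   0.         255.47295128]
 [  0.         297.31863964 186.43525523]
 [  0.           0.           1.        ]] [ 0.616 -0.271  0.288] [[-0.98, -0.2, 0.0], [-0.19, 0.95, 0.26], [-0.05, 0.26, -0.97]] [ 0.6020362  -0.20479204  0.22006251]
```

View pics/w1.png

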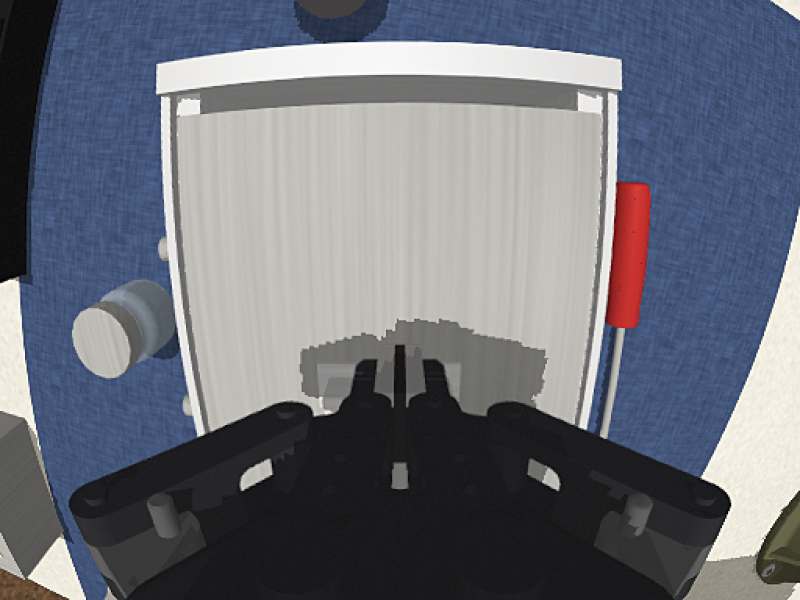

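View pics/s1.png

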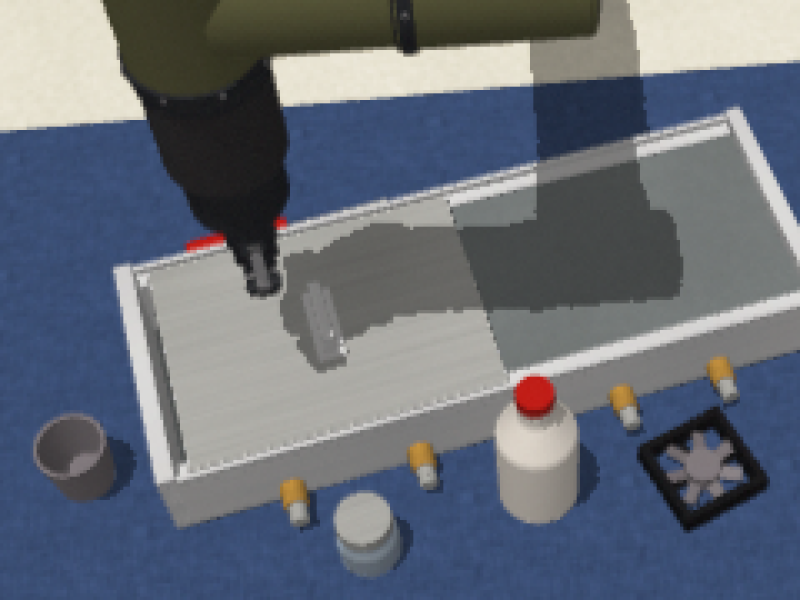

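Request:
jog_arm(
  steps=[
    [[0,0,0.12,0,0,0,-1],[0,0,0.24,0,0,0,-1],[0,0,0.24,0,0,0,-1],[0,0,0.24,0,0,0,-1],[0,0,0.24,0,0,0,-1]],
  ],
)

```text
time: 3.05
tool_pos: [0.6022, -0.206, 0.1628]
orientation: [-2.431, 1.989, -0.005]
wrist_force: [0.6, -0.5, 1.2]
opening: -0.0002
finger_force: 0.0
```

Request:
jog_arm(
  steps=[
    [[-0.04,0,0,0,0,0,-1],[-0.07,0,0,0,0,0,-1],[-0.1,0,0,0,0,0,-1],[-0.13,0,0,0,0,0,-1],[-0.16,0,0,0,0,0,-1],[-0.2,0,0,0,0,0,-1]],
  ],
)

```text
time: 3.55
tool_pos: [0.5919, -0.158, 0.1614]
orientation: [-2.429, 1.993, -0.004]
wrist_force: [0.6, -4.0, 3.0]
opening: -0.0002
finger_force: 2.1
```

Request:
jog_arm(
  steps=[
    [[-0.05,0,0,0,0,0,-1],[-0.1,0,0,0,0,0,-1],[-0.15,0,0,0,0,0,-1],[-0.2,0,0,0,0,0,-1],[-0.25,0,0,0,0,0,-1],[-0.3,0,0,0,0,0,-1],[-0.35,0,0,0,0,0,-1],[-0.4,0,0,0,0,0,-1],[-0.45,0,0,0,0,0,-1],[-0.5,0,0,0,0,0,-1],[-0.55,0,0,0,0,0,-1],[-0.6,0,0,0,0,0,-1],[-0.65,0,0,0,0,0,-1],[-0.7,0,0,0,0,0,-1],[-0.75,0,0,0,0,0,-1],[-0.8,0,0,0,0,0,-1],[-0.84,0,0,0,0,0,-1],[-0.87,0,0,0,0,0,-1],[-0.9,0,0,0,0,0,-1],[-0.9,0,0,0,0,0,-1]],
  ],
)

```text
time: 5.22
tool_pos: [0.5471, 0.0644, 0.1592]
orientation: [-2.43, 1.991, 0.003]
wrist_force: [0.2, 0.2, -0.0]
opening: -0.0001
finger_force: 0.0
```

Request:
jog_arm(
  steps=[
    [[-0.01,0,0,0,0,0,-1],[-0.02,0,0,0,0,0,-1],[-0.03,0,0,0,0,0,-1],[-0.04,0,0,0,0,0,-1],[-0.05,0,0,0,0,0,-1],[-0.055,0,0,0,0,0,-1]],
  ],
)

```text
time: 5.72
tool_pos: [0.5447, 0.0764, 0.1596]
orientation: [2.429, -1.992, -0.001]
wrist_force: [0.6, -1.4, -1.2]
opening: 0.0005
finger_force: 0.8
```

Request:
jog_arm(
  steps=[
    [[-0.006,0,0,0,0,0,-1],[-0.012,0,0,0,0,0,-1]],
  ],
)

```text
time: 5.88
tool_pos: [0.5443, 0.0792, 0.1598]
orientation: [2.429, -1.992, -0.0]
wrist_force: [0.9, -2.0, -0.9]
opening: 0.0
finger_force: 0.8
```

Request:
jog_arm(
  steps=[
    [[-0.006,0,0,0,0,0,-1],[-0.01,0,0,0,0,0,-1]],
  ],
)

```text
time: 6.05
tool_pos: [0.5444, 0.081, 0.1603]
orientation: [2.429, -1.992, 0.004]
wrist_force: [5.0, -8.7, -2.3]
opening: 0.0001
finger_force: 4.6
```

Request:
jog_arm(
  steps=[
    [[-0.006,0,0,0,0,0,-1],[-0.006,0,0,0,0,0,-1]],
  ],
)

```text
time: 6.22
tool_pos: [0.5443, 0.0812, 0.1607]
orientation: [2.427, -1.992, 0.006]
wrist_force: [6.2, -9.7, -2.4]
opening: 0.0005
finger_force: 5.7
```

Request:
jog_arm(
  steps=[
    [[-0.006,0,0,0,0,0,-1],[-0.006,0,0,0,0,0,-1]],
  ],
)

```text
time: 6.38
tool_pos: [0.5443, 0.0814, 0.161]
orientation: [2.425, -1.992, 0.009]
wrist_force: [7.7, -15.0, -1.9]
opening: -0.0003
finger_force: 8.2
```

Request:
jog_arm(
  steps=[
    [[0.08,0,0,0,0,0,-1],[0.16,0,0,0,0,0,-1],[0.25,0,-0.15,0,0,0,-1],[0.4,0,-0.3,0,0,0,-1],[0.4,0,-0.3,0,0,0,-1],[0.4,0,-0.3,0,0,0,-1]],
  ],
)

```text
time: 6.88
tool_pos: [0.5643, -0.0152, 0.2394]
orientation: [-2.423, 1.992, -0.008]
wrist_force: [-0.3, 0.2, 0.2]
opening: 0.0
finger_force: 0.0
```

```bash
python3 - <<'E'
from h import *
w=viewer.camera("wrist"); t=viewer.camera("top")
a=cv2.resize(w["pixels"],(800,600),interpolation=3); cv2.imwrite("pics/w2.png",a)
cv2.imwrite("pics/t2.png",cv2.resize(t["pixels"][120:250,160:400],(800,433),interpolation=3))
np.savez("t2.npz",**t)
E
```

```text
(no output)
```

View pics/w2.png

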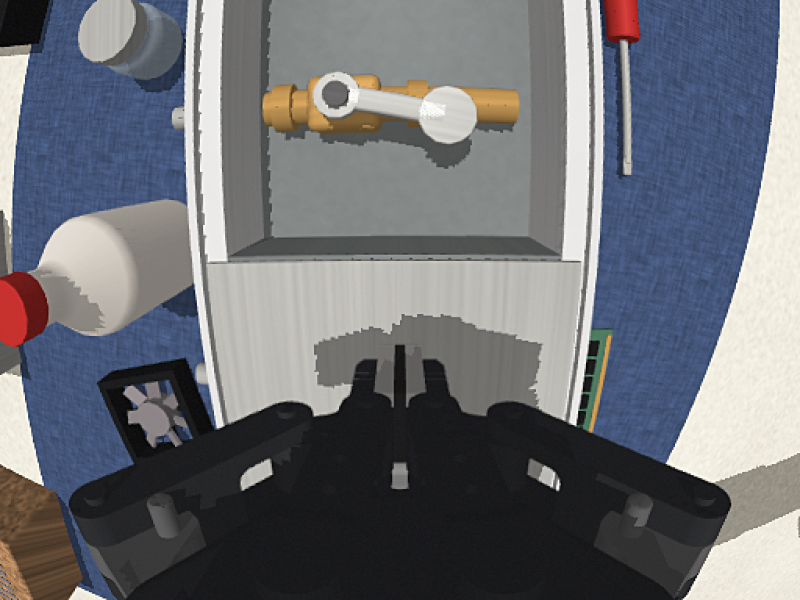

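View pics/t2.png

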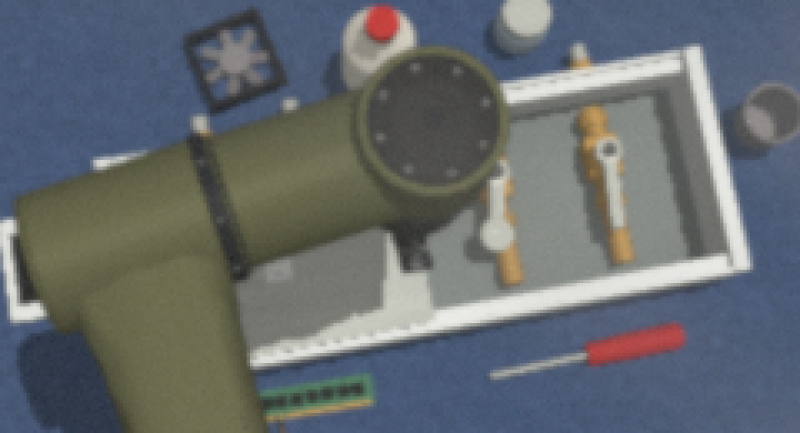

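```bash
python3 - <<'E'
from h import *
t=dict(np.load("t2.npz"))
x,y,a=BOX
def inv(p): d=p[:2]-[x,y]; return (1e3*np.array([np.cos(a)*d[0]+np.sin(a)*d[1],-np.sin(a)*d[0]+np.cos(a)*d[1]])).round(1)
for n,p,z in [("dhub",(499,172),.064),("dend",(496,237),.062),("phub",(609,150),.064),("pend",(618,225),.062),("cov edge lower",(434,308),.08),("box lr",(750,269),.087),("box ur",(697,46),.087)]:
    print(n,inv(ray(t,np.array(p)*240/800+[160,120],z,1)))
s=arm.read_state()
w=viewer.camera("wrist"); Rm=cv2.Rodrigues(w["rvec"])[0]; o=-Rm.T@w["tvec"]
for n,p,z in [("dhub",(336,96),.064),("dend",(448,115),.062),("cov edge L",(209,262),.08),("cov edge R",(580,262),.08)]:
    q=(np.array(p)/1.5625-w["K"][:2,2]); r=np.hypot(*q); th=r/w["K"][0,0]
    d=Rm.T@np.r_[q/r*np.sin(th),np.cos(th)]; print("w",n,inv(o+d*(z-o[2])/d[2]))
E
```

```text
dhub [ 29.9 -81.3]
dend [-30.2 -66. ]
phub [  30.8 -188.8]
pend [ -41. -182.]
cov edge lower [-85.9   6.7]
box lr [-107.  -288.1]
box ur [ 109.3 -287. ]
w dhub [ 32.1 -74.9]
w dend [-25.3 -64.7]
w cov edge L [99.3  8.4]
w cov edge R [-93.9   8.9]
```

```bash
python3 - <<'E'
from h import *
s=arm.read_state(); print(s["tool_pos"].round(4), s["orientation"].round(3))
def W(p,z): return np.r_[b2w(p,BOX),z]
plan([(W((-33,-120),.2),YB),(W((-33,-120),.121),YB)])
e0=np.array([-33,-120])
for th in np.arange(.2,1.75,.1):
    u=np.array([-np.cos(th),np.sin(th)]);n=np.array([np.sin(th),np.cos(th)])
    c=np.array([30,-80])+55*u-(16+14.5*abs(n[0])+11*abs(n[1]))*n
    d=c-e0; print(round(th,2),c.round(1),"row",(-d[1]/250).round(3),(-d[0]/250).round(3))
E
```

```text
[ 0.5625 -0.013   0.234 ] [ 2.429e+00 -1.992e+00 -2.000e-03]
[ 0.56  -0.167  0.2  ] row [0.602 0.129 0.136] [ 0.002  0.002 -0.001] rows>= 5
[ 0.56  -0.167  0.121] row [-0.    -0.     0.316] [0. 0. 0.] rows>= 3
0.2 [-29.8 -98.1] row -0.087 -0.013
0.3 [-31.6 -93.2] row -0.107 -0.005
0.4 [-33.  -87.9] row -0.129 0.0
0.5 [-33.9 -82.2] row -0.151 0.004
0.6 [-34.2 -76.4] row -0.174 0.005
0.7 [-33.8 -70.4] row -0.198 0.003
0.8 [-32.8 -64.3] row -0.223 -0.001
0.9 [-31.  -58.2] row -0.247 -0.008
1.0 [-28.4 -52.2] row -0.271 -0.018
1.1 [-25.2 -46.4] row -0.295 -0.031
1.2 [-21.2 -40.9] row -0.316 -0.047
1.3 [-16.4 -35.8] row -0.337 -0.066
1.4 [-11.  -31.3] row -0.355 -0.088
1.5 [ -5.1 -27.3] row -0.371 -0.112
1.6 [  0.8 -24.1] row -0.384 -0.135
1.7 [  5.6 -21.4] row -0.395 -0.154
```

Request:
jog_arm(
  steps=[
    [[0.6,0.13,0.13,0,0,0,-1],[0.6,0.13,0.13,0,0,0,-1],[0.6,0.13,0.13,0,0,0,-1],[0.6,0.13,0.13,0,0,0,-1],[0.6,0.13,0.13,0,0,0,-1],[0.6,0.13,0.13,0,0,0,-1],[0.6,0.13,0.13,0,0,0,-1]],
  ],
)

```text
time: 7.62
tool_pos: [0.5602, -0.1661, 0.2015]
orientation: [2.429, -1.991, -0.002]
wrist_force: [0.0, -0.1, 1.5]
opening: -0.0001
finger_force: 0.0
```

```bash
python3 - <<'E'
from h import *
s=arm.read_state(); print(s["tool_pos"].round(4))
w=viewer.camera("wrist"); cv2.imwrite("pics/w3.png",cv2.resize(w["pixels"],(800,600),interpolation=3))
sc=viewer.camera("scene"); cv2.imwrite("pics/s3.png",cv2.resize(sc["pixels"][110:290,80:320],(800,600),interpolation=3))
plan([(np.r_[b2w((-33,-120),BOX),.121],YB)])
E
```

```text
[ 0.5602 -0.1661  0.2015]
[ 0.56  -0.167  0.121] row [0.004 0.002 0.325] [-0.     0.     0.002] rows>= 3
```

View pics/s3.png

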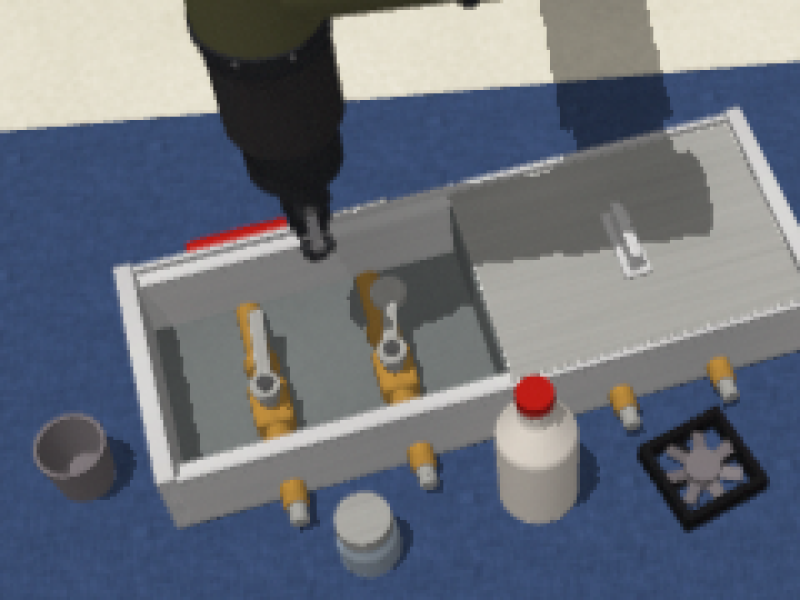

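Request:
jog_arm(
  steps=[
    [[0,0,0.16,0,0,0,-1],[0,0,0.25,0,0,0,-1],[0,0,0.32,0,0,0,-1],[0,0,0.32,0,0,0,-1],[0,0,0.32,0,0,0,-1],[0,0,0.32,0,0,0,-1]],
  ],
)

```text
time: 8.22
tool_pos: [0.5612, -0.1664, 0.1244]
orientation: [-2.43, 1.99, -0.004]
wrist_force: [1.0, -0.1, -0.0]
opening: 0.0001
finger_force: 0.0
```

Request:
jog_arm(
  steps=[
    [[-0.03,0,0,0,0,0,-1],[-0.06,-0.01,0,0,0,0,-1],[-0.087,-0.013,0,0,0,0,-1],[-0.107,-0.005,0,0,0,0,-1],[-0.129,0,0,0,0,0,-1],[-0.151,0.004,0,0,0,0,-1],[-0.151,0.004,0,0,0,0,-1]],
  ],
)

```text
time: 8.8
tool_pos: [0.5516, -0.1293, 0.1227]
orientation: [-2.43, 1.991, -0.0]
wrist_force: [0.3, 0.5, 0.6]
opening: -0.0002
finger_force: 0.0
```

Request:
jog_arm(
  steps=[
    [[-0.023,0.001,0,0,0,0,-1],[-0.047,-0.001,0,0,0,0,-1],[-0.072,-0.005,0,0,0,0,-1],[-0.096,-0.012,0,0,0,0,-1],[-0.12,-0.022,0,0,0,0,-1]],
  ],
)

```text
time: 9.22
tool_pos: [0.5513, -0.0991, 0.1224]
orientation: [2.429, -1.992, -0.0]
wrist_force: [1.0, -1.9, 0.0]
opening: 0.0006
finger_force: 1.1
```

```bash
python3 - <<'E'
from h import *
sc=viewer.camera("scene"); cv2.imwrite("pics/s4.png",cv2.resize(sc["pixels"][170:260,110:240],(800,554),interpolation=3))
E
```

```text
(no output)
```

View pics/s4.png

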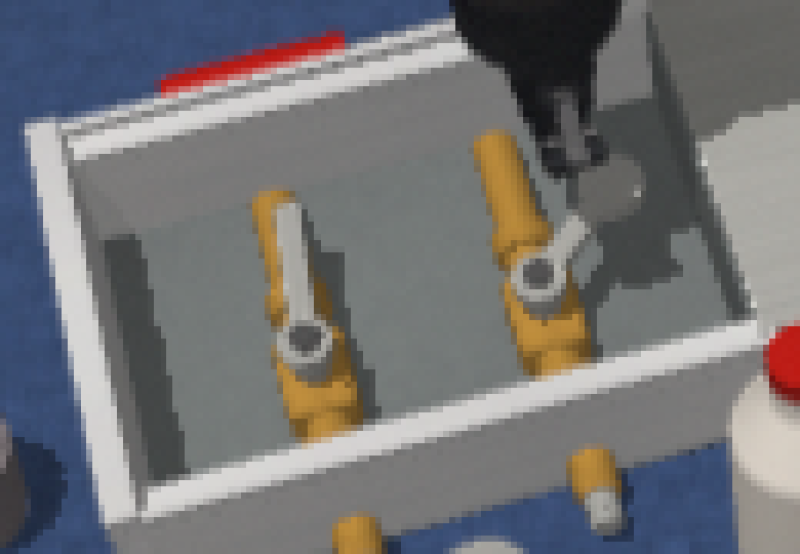

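Request:
jog_arm(
  steps=[
    [[-0.024,-0.013,0,0,0,0,-1],[-0.045,-0.029,0,0,0,0,-1],[-0.066,-0.048,0,0,0,0,-1],[-0.084,-0.07,0,0,0,0,-1],[-0.095,-0.09,0,0,0,0,-1]],
  ],
)

```text
time: 9.68
tool_pos: [0.5691, -0.0711, 0.1222]
orientation: [2.429, -1.992, -0.001]
wrist_force: [-2.1, -2.5, -0.1]
opening: 0.0
finger_force: 1.0
```

Request:
jog_arm(
  steps=[
    [[-0.004,-0.015,0,0,0,0,-1],[-0.004,-0.03,0,0,0,0,-1]],
  ],
)

```text
time: 9.85
tool_pos: [0.576, -0.0686, 0.1219]
orientation: [2.429, -1.991, -0.003]
wrist_force: [-3.6, 1.1, 0.6]
opening: 0.0
finger_force: 1.5
```

Request:
jog_arm(
  steps=[
    [[0,-0.01,0,0,0,0,-1],[0,-0.02,0,0,0,0,-1]],
  ],
)

```text
time: 10.02
tool_pos: [0.5809, -0.0683, 0.1219]
orientation: [2.429, -1.992, -0.002]
wrist_force: [-3.0, 0.9, 0.2]
opening: 0.0002
finger_force: 1.4
```

Request:
jog_arm(
  steps=[
    [[0,-0.01,0,0,0,0,-1],[0,-0.02,0,0,0,0,-1]],
  ],
)

```text
time: 10.18
tool_pos: [0.5832, -0.0681, 0.1213]
orientation: [2.424, -1.989, -0.01]
wrist_force: [-20.8, 0.6, 8.0]
opening: 0.0
finger_force: 9.9
```

Request:
jog_arm(
  steps=[
    [[0,-0.008,0,0,0,0,-1],[0,-0.012,0,0,0,0,-1]],
  ],
)

```text
time: 10.35
tool_pos: [0.5841, -0.0681, 0.121]
orientation: [2.42, -1.986, -0.016]
wrist_force: [-28.8, 0.8, 12.1]
opening: -0.0002
finger_force: 13.3
```

Stop reached (force rises to about 29 N). Back off, lift clear and check.

Request:
jog_arm(
  steps=[
    [[0.0,0.05,0,0,0,0,-1],[0.0,0.12,0,0,0,0,-1],[0.0,0.12,-0.1,0,0,0,-1],[0.0,0.12,-0.25,0,0,0,-1],[0.0,0.12,-0.4,0,0,0,-1],[0,0.5,-0.7,0,0,0,-1],[0,0.8,-0.7,0,0,0,-1],[0,0.8,-0.7,0,0,0,-1],[0,0.8,-0.7,0,0,0,-1],[0,0.8,-0.7,0,0,0,-1],[0,0.8,-0.7,0,0,0,-1]],
  ],
)

```text
time: 11.27
tool_pos: [0.391, -0.1072, 0.3018]
orientation: [-2.423, 1.989, -0.011]
wrist_force: [1.2, -0.0, 0.5]
opening: -0.0
finger_force: 0.0
```

```bash
python3 - <<'E'
from h import *
sc=viewer.camera("scene"); cv2.imwrite("pics/s5.png",cv2.resize(sc["pixels"][110:290,80:320],(800,600),interpolation=3))
t=viewer.camera("top");np.savez("t5.npz",**t); cv2.imwrite("pics/t5.png",cv2.resize(t["pixels"][120:250,160:400],(800,433),interpolation=3))
E
```

```text
(no output)
```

View pics/s5.png

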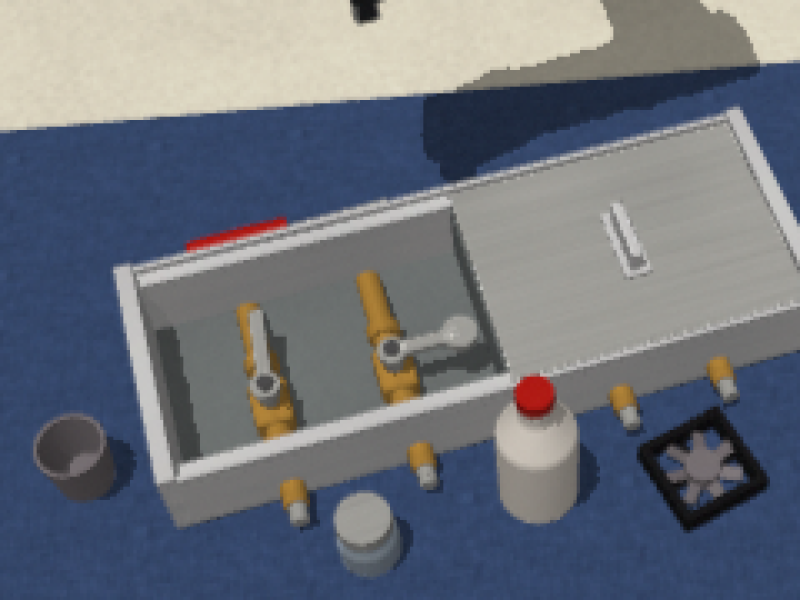

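View pics/t5.png

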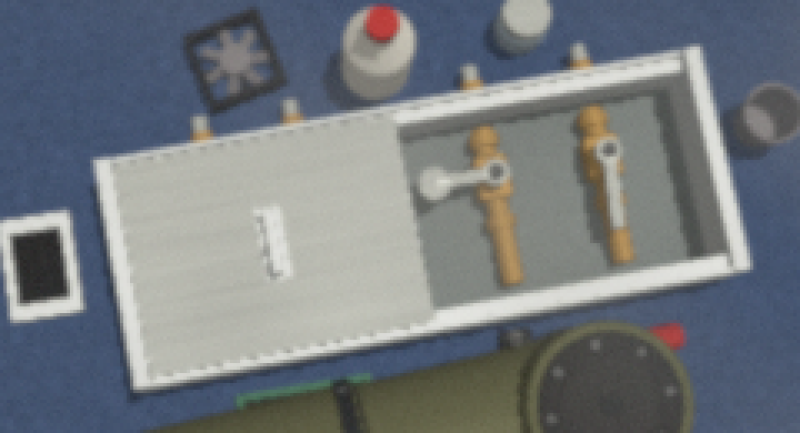

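```bash
python3 -c "
from station import job
print(job.close_job())"
```

```text
the job is handed in; nothing more can be done
None
```

I slid the cover to its far stop, then turned the disc-ended handle a quarter turn to its stop. The last pictures show the plain handle and loose things unmoved, though the arm hid most of the memory stick and screwdriver; the job is handed in, no verdict shown.

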